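Gauge a spare drive sleeve and hold it over the mixer shaft

TASK

Two spare drive sleeves stand on the repair table, alike outside. Take the one with the wide bore, slide it all the way down over the gauge pin until it sits on the pin's flange, lift it off again, then carry it over the cardboard tray and the wall of the opened food-processor base without letting it touch either, and finish while still holding it upright and still, lined up over the drive shaft with its lower end about a centimetre above the shaft's tip and not touching. Do not put it down or let go at the end; leave the narrow-bored sleeve, the screwdriver, the jar and the mug where they are.

Things in the scene. Friction and masses are not known exactly. Their poses are not given: they have to be found in the camera images.
- wide_sleeve_mid (a point): the sleeve to use: plain aluminium tube standing upright, 34 mm outside diameter, 50 mm tall, through bore 18 mm, about 0.1 kg. Point: its centre, half-way up (25 mm above its lower end); z runs along the bore, up
- narrow_sleeve_mid (a point): the other sleeve, to be left alone: same outside (34 mm diameter, 50 mm tall, upright aluminium tube) but its bore is only 11 mm. Point: its centre, half-way up; z along the bore, up. It stands in one of two places beside the wide one, which is which varies
- gauge_seat (a point): gauge: upright round steel pin, 15 mm diameter, on a dark steel flange 56 mm in diameter and 10 mm thick, fixed to the table. The pin stands 60 mm above the flange; its top 10 mm taper to 8 mm diameter. Point: centre of the flange's upper face on the pin's axis, where a fully seated sleeve's lower end rests (10 mm above the table); z up
- shaft_tip (a point): the drive shaft's upper end: bright steel, 14 mm diameter (the last 3 mm taper to 10 mm), upright in the middle of the opened food-processor base. Point: centre of the tip, 65 mm above the table; z up
- machine: the opened food-processor base: white open-topped square box, 200 x 200 mm outside, walls 4 mm thick and 80 mm high (15 mm above the shaft's tip), fixed to the table; inside, a dark round motor, 90 mm diameter, top 41 mm above the table, with a 32 mm collar up to 47 mm. Origin: centre of its underside, under the shaft; x and y along its walls
- tray_rim (a point): open cardboard tray of parts, fixed on the table between gauge and food processor: 200 mm (its x) by 80 mm (its y), 70 mm high. Point: centre of its open top, level with the rim; z up
- screwdriver_grip (a point): bystander: red-handled screwdriver, 170 mm long, lying on the table; point in the middle of the handle
- jar_mid (a point): bystander: glass jar with a steel lid, 60 mm diameter, 80 mm tall; point at its centre, half-way up
- mug_mid (a point): bystander: white mug, 80 mm diameter, 90 mm tall, with a handle at its own +y side; point at its centre, half-way up
There are look-alikes about, which are no part of the job. What is shaped like the part that bears wide_sleeve_mid but blue or green is not meant.

How it is judged:
By the outcome, as a careful person would: the job done as asked, in the order asked, and still so for the second after the job is handed in, while the arm keeps its last pose, push and grip.
It also fails if it takes over 64 s, if anything falls off the work surface, if the arm or the gripper's body presses on something with over 40 N, if the wrist force passes 120 N, or if a joint passes its speed limit or range.

ROBOT

A 6-joint arm with a two-finger parallel gripper is mounted at the origin on the work surface. World frame = base frame: x ahead of the robot, y to its left, z up, the work surface at z = 0. Lengths are in mm, angles in rad, forces in N, time in s.
With the tool pointing down it reaches from about 350 to 775 mm from the base axis. Payload 7.3 kg.
Tool frame: the origin (TCP) lies at the very end of the fingers, on their centre line; the grasp point (between the pads) lies 19 mm behind it; z points along the fingers, y is the line along which they close (so a half turn about z gives the same grasp; the last joint's range is limited). The gripper opens to 92 mm and grips with 3 to 60 N. Pads are 19 mm wide; open, the fingers measure 130 mm over their backs; the gripper's body (75 mm by 190 mm) begins 47 mm behind the grasp point.
Start: joints at [1.111, 0.342, 1.524, -0, 1.275, -0.146], TCP at [162.04, 499.388, 226.741] pointing down, gripper open.
Joint ranges: [-2.53, 2.53], [-0.77, 2.02], [0.04, 2.7], [-1, 4.14], [0.28, 2.66], [-3.11, 3.11]. Speed limits (rad/s): [2.57, 2.57, 3.14, 3.14, 3.14, 3.14].

INTERFACE

Orientations are given as [roll, pitch, yaw] about the fixed x, y, z axes, in that order (R = Rz(yaw) Ry(pitch) Rx(roll)).
In Python, from plant import bot gives the robot as it stands.
- The arm moves only by the tool apply_moves, never from a script. Its argument "motion" is text: rows parted by semicolons, each of 4 numbers parted by spaces: the shift along the tool's x, y, z in m, then the turn about the tool's z in degrees. A call has 1 to 8 rows; each row shifts and turns the commanded pose from where the row before left it, along the tool's axes as they then stand; what a row does not reach is not made up. A row lasts 1/8 s, in which the tool goes at most 62.5 mm and 10.7 degrees, less where a joint would pass 70% of its speed; a pose out of reach is approached as far as the arm can. A call with a gripper value outside its range is refused whole. "fingers" is the opening, from -1 (shut) to 1 (fully open), set as the call begins (left out, the last holds). The fingers move at their own pace and stop on an object; the grip force is fixed at half the most. Time passes only in rows, so rows that do not move let the fingers close. It gives the time, the measured TCP pose, the force, the opening and the grip force at its end, in the units of the state.
- bot.get_obs(): the state, without advancing time (a new reading comes with each control period).
- bot.capture(name): name is "side" or "top" or "wrist"; returns a dict with "img" (420x560x3 uint8, blue, green, red), "range_z" (420x560 float32, mm along the optical axis (not along the pixel's ray), 0 where there is no reading), "fx", "fy", "cx", "cy" (pixels), "D" ([k1, k2, p1, p2, k3] as OpenCV has them; the pictures are not rectified), "world_from_camera" (4x4, takes a point from camera to world coordinates); the wrist camera has in their place "mount" (4x4, takes a point from camera to tool coordinates, whose origin is the TCP and whose axes are the flange's). Camera axes: x right, y down, z forward; pixel columns grow to the right and rows downward; lengths in mm; the calibration is good to about 2 mm. A picture is of the moment at which its call begins: read the wrist's pose just before it.
- bot.close_job(): hands the job in; it is judged then, once.
Trained networks look in a picture, given as the dict that the camera call returned (one of the last four; its "shot" number tells which), for a name from the list of things; names that differ only in an ending like _2 or _b are one class to them, and where a whole thing is asked for, a point or a joint stands for the part that bears it (a point fixed in the world has none). Each returns a list of dicts, best first, with "p" (0 to 1); they miss things now and then, are a little off and sometimes report something else, mostly with a low value. They report only what shows in the picture. A call takes as long as a camera call. They do not tell look-alikes from the thing itself.
- bot.cut_out(picture, thing): "pixels" (420x560 bool, what is visible of it) and "point" ([column, row] in pixels, amid what is visible of it).
The state is a dict: "time": time; "joint_positions": joint angles; "dq": joint speeds; "tau": joint torques, N m; "tool_pos": TCP position; "tcp_rot": TCP orientation; "contact_force": force on the tool from outside, world axes, zero at the start; "moment": the same for the moment, N m; "grip_width": finger opening in mm; "finger_force": force on a finger pad.
Only numpy, scipy, OpenCV 4.12 (cv2) and the standard library are available. Lean on these libraries where they do the work, as an engineer would, in place of code of your own. Each camera call takes 0.05 s, during which the arm holds its last target. There are 200 camera calls.

## Working session

There is one attempt and no reset: what is moved stays moved. The work goes in short steps, Python scripts to look and compute and a tool call to move; the robot and the scene stay as the last step left them, time stands still between calls to the robot, and variables do not carry over. Pictures are saved under pics/ and viewed, at most 10 in all, crops included, and the job is handed in when it is done.

Besides the shell and the picture viewer there is one more tool, called after "Request:" by a JSON object that holds its "op" and its "data". apply_moves: Moves the arm, as the interface text tells. Its arguments: {"type":"object","properties":{"motion":{"type":"string"},"fingers":{"type":"number"}},"required":["motion"]}

```bash
mkdir -p pics; cat > h.py <<'E'
import numpy as np, cv2
from scipy.spatial.transform import Rotation as R
from plant import bot
def wfc(pic, obs=None):
    if "world_from_camera" in pic: return np.array(pic["world_from_camera"])
    T=np.eye(4); T[:3,:3]=R.from_euler('xyz',obs["tcp_rot"]).as_matrix(); T[:3,3]=obs["tool_pos"]
    return T@np.array(pic["mount"])
def cloud(pic,T,mask=None):
    K=np.array([[pic["fx"],0,pic["cx"]],[0,pic["fy"],pic["cy"]],[0,0,1]])
    z=pic["range_z"]; m=z>0
    if mask is not None: m&=mask
    v,u=np.nonzero(m)
    p=cv2.undistortPoints(np.c_[u,v].astype(np.float64)[:,None],K,np.array(pic["D"],float))[:,0]
    d=z[v,u]
    P=np.c_[p*d[:,None],d]
    return P@T[:3,:3].T+T[:3,3], np.c_[u,v]
E
cat > a.py <<'E'
from h import *
o=bot.get_obs(); print(o)
for n in ["top","side"]:
    pic=bot.capture(n); cv2.imwrite(f"pics/{n}1.png",pic["img"]); T=wfc(pic,o); print(n,pic["shot"],T.round(2).tolist())
    for t in ["wide_sleeve_mid","narrow_sleeve_mid","gauge_seat","shaft_tip","machine","tray_rim","screwdriver_grip","jar_mid","mug_mid"]:
        try: L=bot.cut_out(pic,t)
        except Exception as e: print(t,e); continue
        for d in L[:4]:
            P,uv=cloud(pic,T,d["pixels"])
            if len(P)==0: continue
            top=P[P[:,2]>np.percentile(P[:,2],95)-4]
            print(t,round(d["p"],2),np.round(d["point"]),len(P),"med",np.median(P,0).round(),"top",((top.min(0)+top.max(0))/2).round(1),"ext",np.ptp(top,axis=0).round())
E
python3 a.py
```

```text
{'time': 0.0, 'joint_positions': array([ 1.11097094e+00,  3.42746506e-01,  1.52504106e+00, -1.20868287e-05,
        1.27541604e+00, -1.46006509e-01]), 'dq': array([-0.00018143, -0.00159784, -0.00164869, -0.00077224,  0.0008773 ,
       -0.0005328 ]), 'tau': array([ 1.07210446e-03, -4.31241131e+01, -2.44225788e+01,  7.18824542e-02,
        5.58572123e-02, -1.28434071e-04]), 'tool_pos': array([161.85903557, 498.97979144, 226.02424143]), 'tcp_rot': array([-3.13999716e+00, -2.22940538e-04,  2.82777712e+00]), 'contact_force': array([0.89309733, 0.2141925 , 0.66964117]), 'moment': array([-0.00300477,  0.03373382,  0.00670331]), 'finger_force': 0.0, 'grip_width': 91.62661260005845}
top 1 [[0.01, -0.98, 0.18, 399.38], [-1.0, -0.02, -0.02, 102.7], [0.03, -0.18, -0.98, 1002.22], [0.0, 0.0, 0.0, 1.0]]
wide_sleeve_mid 0.64 [152. 268.] 201 med [437. 397.  45.] top [437.  402.1  51.7] ext [27. 32.  6.]
wide_sleeve_mid 0.57 [184. 262.] 181 med [444. 321.  48.] top [443.5 320.8  51.1] ext [32. 32.  6.]
wide_sleeve_mid 0.54 [170. 234.] 197 med [520. 361.  47.] top [520.8 362.8  51.4] ext [31. 33.  6.
[... 1877 characters left out ...]
0.8  65.5] ext [13. 10. 11.]
machine 0.92 [322. 144.] 4841 med [ 519. -235.   41.] top [ 523.9 -226.4   79.6] ext [230. 232.   8.]
machine 0.72 [206. 184.] 1329 med [776.  44.  62.] top [779.7  16.8  89.7] ext [77. 81.  7.]
tray_rim 0.55 [319. 208.] 3789 med [490.  50.  41.] top [490.   20.7  69.6] ext [205. 100.   7.]
tray_rim 0.25 [317. 318.] 443 med [443. 332.  41.] top [443.6 323.9  51.1] ext [33. 31.  6.]
screwdriver_grip 0.78 [359. 320.] 690 med [368. 304.  22.] top [375.1 300.9  26.4] ext [82. 20.  6.]
jar_mid 0.62 [196. 255.] 1066 med [709. 247.  60.] top [716.  231.1  81.9] ext [51. 53.  6.]
mug_mid 0.83 [206. 188.] 1428 med [776.  44.  60.] top [781.3  17.1  89.5] ext [81. 80.  8.]
```

```bash
python3 -c "
import cv2
a=cv2.imread('pics/side1.png')[220:420,180:420];cv2.imwrite('pics/sidecrop.png',cv2.resize(a,None,fx=3.0,fy=3.0,interpolation=cv2.INTER_CUBIC))
b=cv2.imread('pics/top1.png');cv2.imwrite('pics/top1v.png',b)"
```

```text
(no output)
```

View pics/sidecrop.png

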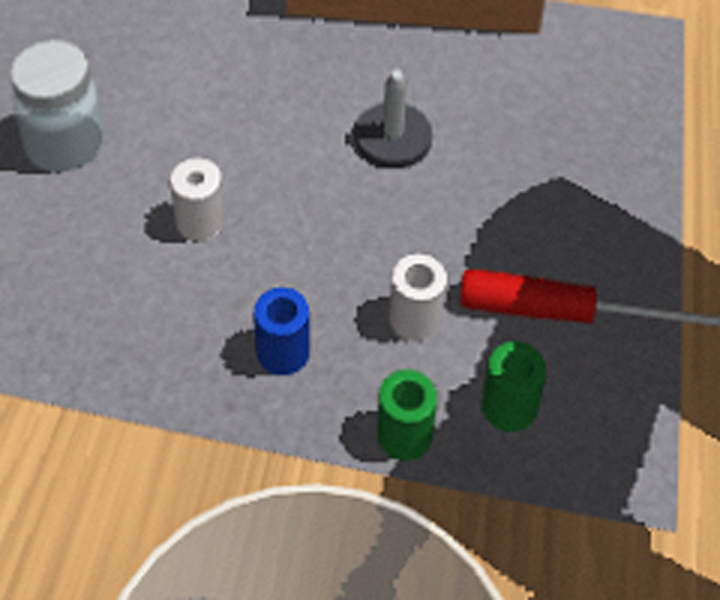

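View pics/top1.png

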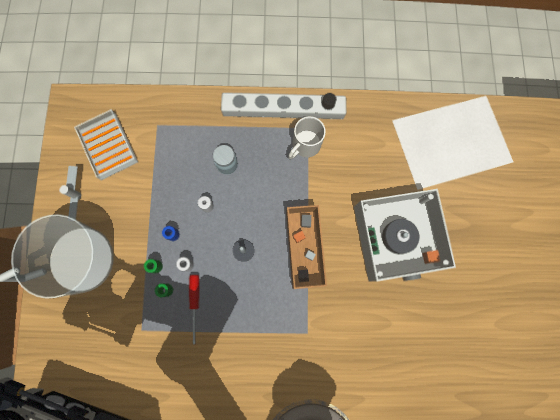

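The side crop shows two white tubes: a wide bore at (418,272) in the crop and a narrow bore at (196,180). The others are green or blue look-alikes. The wide sleeve is therefore at about (444,322), and the narrow one at (599,279).

```bash
cat >> h.py <<'E'
def delta(target,yaw=None):
    o=bot.get_obs(); Rm=R.from_euler('xyz',o["tcp_rot"]).as_matrix()
    d=Rm.T@(np.array(target)-o["tool_pos"])
    print("t",round(o["time"],2),"pos",o["tool_pos"].round(1),"rot",o["tcp_rot"].round(4),"F",o["contact_force"].round(1),"grip",round(o["grip_width"],1))
    print("tool shift mm",d.round(1), "turn deg", None if yaw is None else round(np.degrees(o["tcp_rot"][2]-yaw),1))
E
python3 - <<'E'
from h import *
p=bot.capture("wrist"); print(np.array(p["mount"]).round(3).tolist(),p["fx"],p["cx"],p["cy"],p["D"])
cv2.imwrite("pics/w1.png",p["img"])
delta([444,322,190],np.radians(205))
p=bot.capture("top");P,uv=cloud(p,wfc(p))
m=(uv[:,0]<115)&(uv[:,1]>205)&(uv[:,1]<300)&(P[:,2]>90); print(P[m].min(0),P[m].max(0))
E
```

```text
[[-0.0, -0.964, -0.265, 71.706], [1.0, -0.001, 0.001, 0.709], [-0.001, -0.265, 0.964, -158.615], [0.0, 0.0, 0.0, 1.0]] 297.65983111639906 272.34792907068584 210.77685269604655 [-0.00670741  0.          0.          0.          0.        ]
t 1.05 pos [162.  499.4 226.8] rot [3.1415 0.     2.8278] F [-0.1  0.2  0.7] grip 91.8
tool shift mm [-323.   -81.7   36.8] turn deg -43.0
[356.37084377 504.47949585  90.06438031] [543.70771033 725.27363874 144.9270628 ]
```

Request:
{"op": "apply_moves", "data": {"motion": "-0.054 -0.0136 0 0;-0.054 -0.0136 0 0;-0.054 -0.0136 0 0;-0.054 -0.0136 0 0;-0.054 -0.0136 0 0;-0.053 -0.0137 0 0;0 0 0 -10.5;0 0 0 -10.5", "fingers": 0.3}}

```text
time: 2.1
tool_pos: [444.8, 321.2, 226.5]
tcp_rot: [3.142, -0.0, -3.085]
contact_force: [0.2, -0.3, -0.6]
grip_width: 59.7
finger_force: 0.0
```

Request:
{"op": "apply_moves", "data": {"motion": "0 0 0 -10.5;0 0 0 -10.5;0 0 0 0;0 0 0 0"}}

```text
time: 2.6
tool_pos: [444.0, 322.0, 226.7]
tcp_rot: [3.141, 0.0, -2.726]
contact_force: [0.0, -0.0, 0.6]
grip_width: 59.8
finger_force: 0.0
```

```bash
cat >> h.py <<'E'
def pt_at_z(pic,T,uv,z):
    K=np.array([[pic["fx"],0,pic["cx"]],[0,pic["fy"],pic["cy"]],[0,0,1]])
    p=cv2.undistortPoints(np.atleast_2d(np.array(uv,float))[:,None],K,np.array(pic["D"],float))[:,0]
    r=np.c_[p,np.ones(len(p))]@T[:3,:3].T
    return T[:3,3]+r*((z-T[2,3])/r[:,2])[:,None]
def circ(xy):
    A=np.c_[2*xy,np.ones(len(xy))]; s=np.linalg.lstsq(A,(xy**2).sum(1),rcond=None)[0]
    return s[:2].round(2), round(float(np.sqrt(s[2]+s[:2]@s[:2])),2)
def topface(pic,T,near,z,r=30,dz=5):
    "outer contour of points near height z, rays cut with plane z, circle fit"
    P,uv=cloud(pic,T)
    m=(abs(P[:,2]-z)<dz)&(np.hypot(*(P[:,:2]-near).T)<r)
    M=np.zeros(pic["range_z"].shape,np.uint8); M[uv[m][:,1],uv[m][:,0]]=255
    cs,h=cv2.findContours(M,cv2.RETR_CCOMP,cv2.CHAIN_APPROX_NONE)
    for c,hh in zip(cs,h[0]):
        if len(c)>12:
            q=pt_at_z(pic,T,c[:,0],z)[:,:2]; print("outer" if hh[3]<0 else "hole",len(c),*circ(q),"zmed",np.median(P[m][:,2]).round(1))
E
python3 - <<'E'
from h import *
o=bot.get_obs();p=bot.capture("wrist");T=wfc(p,o);cv2.imwrite("pics/w2.png",p["img"])
topface(p,T,[444,322],50)
for d in bot.cut_out(p,"wide_sleeve_mid")[:3]: print(d["p"],d["point"])
delta([444,322,16],np.radians(205))
E
```

```text
outer 81 [441.72 323.41] 16.32 zmed 50.3
hole 44 [441.7  323.35] 9.09 zmed 50.3
0.96 [278.7, 253.9]
0.93 [333.9, 153.3]
0.78 [275.3, 191.4]
t 2.7 pos [444.  322.  226.7] rot [ 3.1415  0.     -2.7246] F [0.1 0.8 1.1] grip 59.9
tool shift mm [  0.    0.  210.7] turn deg -361.1
```

View pics/w2.png

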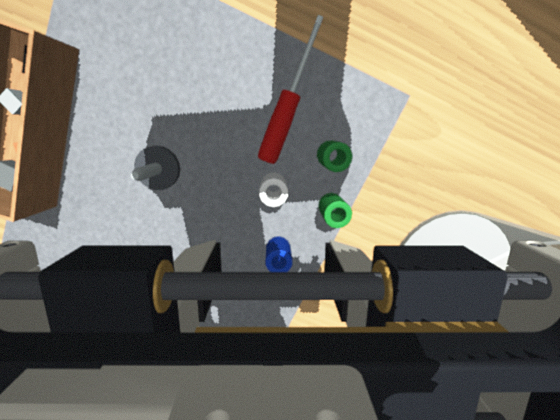

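The image shows the wide-bore sleeve at (274,190). The fitted bore radius is 9.1 mm, so this is the right one, and the space around it is clear for the fingers. I'll descend now.

Request:
{"op": "apply_moves", "data": {"motion": "0.0007 0.0009 0.045 0;0 0 0.045 0;0 0 0.045 0;0 0 0.04 0;0 0 0.025 0;0 0 0.01 0;0 0 0 0;0 0 0 0"}}

```text
time: 3.7
tool_pos: [443.8, 323.0, 17.9]
tcp_rot: [3.141, 0.002, -2.723]
contact_force: [0.1, -0.2, -0.1]
grip_width: 59.5
finger_force: 0.0
```

Request:
{"op": "apply_moves", "data": {"motion": "0 0 0 0;0 0 0 0;0 0 0 0;0 0 0 0;0 0 0 0;0 0 0 0", "fingers": -1}}

```text
time: 4.45
tool_pos: [443.2, 322.7, 17.0]
tcp_rot: [3.141, 0.001, -2.722]
contact_force: [-0.6, -0.2, 5.8]
grip_width: 34.2
finger_force: 30.0
```

Request:
{"op": "apply_moves", "data": {"motion": "0 0 -0.01 0;0 0 -0.025 0;0 0 -0.03 0;0 0 -0.03 0;0 0 -0.02 0;0 0 0 0;0 0 0 0"}}

```text
time: 5.32
tool_pos: [442.5, 322.2, 130.9]
tcp_rot: [-3.142, -0.002, -2.722]
contact_force: [-0.3, 0.7, -0.7]
grip_width: 34.1
finger_force: 30.0
```

```bash
cat > b.py <<'E'
from h import *
import sys
o=bot.get_obs();p=bot.capture("wrist");T=wfc(p,o);cv2.imwrite(f"pics/{sys.argv[1]}.png",p["img"])
print(o["tool_pos"].round(1), o["tcp_rot"].round(4),o["contact_force"].round(1))
P,uv=cloud(p,T); z=o["tool_pos"][2]+34
print("held:"); topface(p,T,o["tool_pos"][:2],z,r=19,dz=4)
m=(np.hypot(*(P[:,:2]-[481,179]).T)<14)&(P[:,2]>20)
print("pin n",m.sum(), "top z", P[m][:,2].max() if m.any() else None)
print("flange:"); topface(p,T,[481,179],10,r=36,dz=4)
s=bot.capture("side");Ts=wfc(s);cv2.imwrite(f"pics/{sys.argv[1]}s.png",s["img"])
print("side flange"); topface(s,Ts,[481,180],10,r=36,dz=4)
t=bot.capture("top");Tt=wfc(t);print("top flange"); topface(t,Tt,[481,180],10,r=36,dz=4)
E
python3 b.py w3
```

```text
[442.5 322.2 130.9] [-3.1415e+00 -1.5000e-03 -2.7224e+00] [-0.3  0.7 -0.7]
held:
outer 119 [449.13 326.07] 9.05 zmed 164.2
outer 17 [457.31 311.46] 1.42 zmed 164.2
outer 14 [440.53 303.54] 1.05 zmed 164.2
outer 145 [433.77 319.34] 10.28 zmed 164.2
pin n 785 top z 71.6301075075917
flange:
outer 217 [479.6  180.61] 24.56 zmed 10.3
side flange
outer 40 [498.49 181.71] 15.96 zmed 11.4
top flange
outer 63 [481.55 178.28] 26.71 zmed 10.5
hole 22 [485.14 181.15] 10.4 zmed 10.5
```

View pics/w3.png

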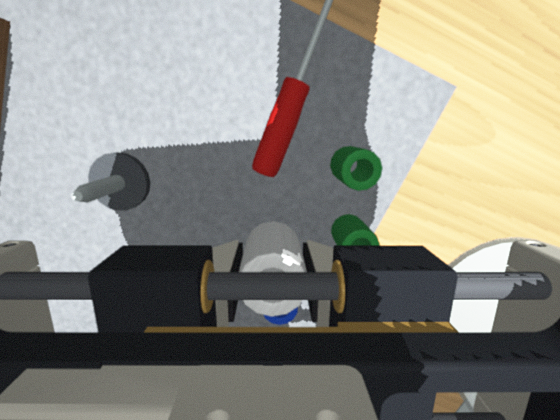

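```bash
cat >> h.py <<'E'
from scipy.optimize import least_squares
def cyl(P,r,c0,lo,hi,cut):
    m=(P[:,2]>lo)&(P[:,2]<hi)&(np.hypot(*(P[:,:2]-c0).T)<cut); Q=P[m]
    if len(Q)<20: return None
    s=least_squares(lambda c:np.hypot(*(Q[:,:2]-c).T)-r,c0,loss="soft_l1",f_scale=0.7)
    return s.x.round(2),len(Q),np.median(abs(s.fun)).round(2)
E
cat > c.py <<'E'
from h import *
import sys
pin=[481.5,180]
for n in ["wrist","side","top"]:
    o=bot.get_obs();p=bot.capture(n);T=wfc(p,o);P,uv=cloud(p,T);x,y,z=o["tool_pos"]
    Rm=R.from_euler('xyz',o["tcp_rot"]).as_matrix()
    h=cyl(P,17,[x,y],z-14,z+8,19.5)
    print(n,"pos",o["tool_pos"].round(1),"held",h,"in tool",None if h is None else (Rm.T@np.r_[h[0]-[x,y],0]).round(1))
    print("   pin",cyl(P,7.5,pin,16,58,12))
    q=P[(np.hypot(*(P[:,:2]-pin).T)<11)&(P[:,2]>67)]; print("   pintop",len(q),q.mean(0).round(1) if len(q) else "")
E
python3 c.py
```

```text
wrist pos [442.5 322.2 130.6] held (array([442.04, 323.03]), 734, np.float64(0.22)) in tool [0.1 0.9 0. ]
   pin (array([481.41, 178.74]), 475, np.float64(0.2))
   pintop 153 [480.5 179.8  69.6]
side pos [442.6 322.2 130.7] held (array([442.94, 321.8 ]), 22, np.float64(0.27)) in tool [-0.1 -0.6 -0. ]
   pin None
   pintop 0 
top pos [442.7 322.3 130.9] held None in tool None
   pin None
   pintop 15 [482.  178.4  69.8]
```

Request:
{"op": "apply_moves", "data": {"motion": "0.0046 -0.0295 0 0;0.0046 -0.0295 0 0;0.0046 -0.0295 0 0;0.0046 -0.0295 0 0;0.0046 -0.0295 0 0;0 0 0 0;0 0 0 0;0 0 0 0"}}

```text
time: 6.62
tool_pos: [481.8, 179.2, 131.6]
tcp_rot: [3.141, -0.0, -2.721]
contact_force: [-0.6, 0.1, -1.3]
grip_width: 34.0
finger_force: 30.0
```

```bash
python3 c.py
```

```text
wrist pos [481.8 179.2 131.6] held (array([481.32, 180.07]), 735, np.float64(0.22)) in tool [0.1 1.  0. ]
   pin (array([481.42, 179.25]), 190, np.float64(0.11))
   pintop 399 [484.3 181.1 145.2]
side pos [481.8 179.2 131.7] held None in tool None
   pin (array([483.09, 177.14]), 88, np.float64(0.54))
   pintop 91 [481.8 180.7 399.9]
top pos [481.8 179.2 131.7] held None in tool None
   pin None
   pintop 209 [481.2 179.8 492.2]
```

Request:
{"op": "apply_moves", "data": {"motion": "0.0002 -0.001 0.015 0;0 0 0.015 0;0 0 0.01 0;0 0 0.005 0;0 0 0.004 0;0 0 0.004 0;0 0 0 0;0 0 0 0"}}

```text
time: 7.78
tool_pos: [482.5, 177.5, 79.0]
tcp_rot: [-3.142, 0.001, -2.722]
contact_force: [-0.3, -0.6, -0.8]
grip_width: 34.2
finger_force: 30.0
```

Request:
{"op": "apply_moves", "data": {"motion": "0 0 0.002 0;0 0 0.002 0;0 0 0.002 0;0 0 0 0;0 0 0 0"}}

```text
time: 8.4
tool_pos: [482.3, 177.4, 72.7]
tcp_rot: [3.142, 0.0, -2.722]
contact_force: [0.8, -0.3, -1.0]
grip_width: 34.1
finger_force: 30.0
```

Request:
{"op": "apply_moves", "data": {"motion": "0 0 0.006 0;0 0 0.008 0;0 0 0.008 0;0 0 0.008 0;0 0 0.008 0;0 0 0.004 0;0 0 0 0;0 0 0 0"}}

```text
time: 9.4
tool_pos: [482.5, 177.5, 30.9]
tcp_rot: [-3.142, 0.001, -2.722]
contact_force: [-0.7, -0.3, -0.9]
grip_width: 34.2
finger_force: 30.0
```

Request:
{"op": "apply_moves", "data": {"motion": "0 0 0.001 0;0 0 0.001 0;0 0 0.001 0;0 0 0.001 0;0 0 0 0;0 0 0 0"}}

```text
time: 10.15
tool_pos: [482.3, 177.4, 27.1]
tcp_rot: [-3.142, 0.0, -2.722]
contact_force: [-2.3, -0.6, 4.7]
grip_width: 34.2
finger_force: 30.0
```

Request:
{"op": "apply_moves", "data": {"motion": "0 0 0.0007 0;0 0 0 0;0 0 0 0;0 0 0 0"}}

```text
time: 10.65
tool_pos: [482.4, 177.5, 27.0]
tcp_rot: [-3.141, 0.001, -2.722]
contact_force: [-3.6, -1.0, 11.5]
grip_width: 34.5
finger_force: 30.0
```

```bash
python3 - <<'E'
from h import *
p=bot.capture("side");a=p["img"][220:310,260:380];cv2.imwrite("pics/seat.png",cv2.resize(a,None,fx=6,fy=6,interpolation=cv2.INTER_CUBIC))
o=bot.get_obs();print(o["contact_force"].round(1),o["tool_pos"].round(1))
E
```

```text
[-4.3 -0.1 12.1] [482.4 177.5  27. ]
```

View pics/seat.png

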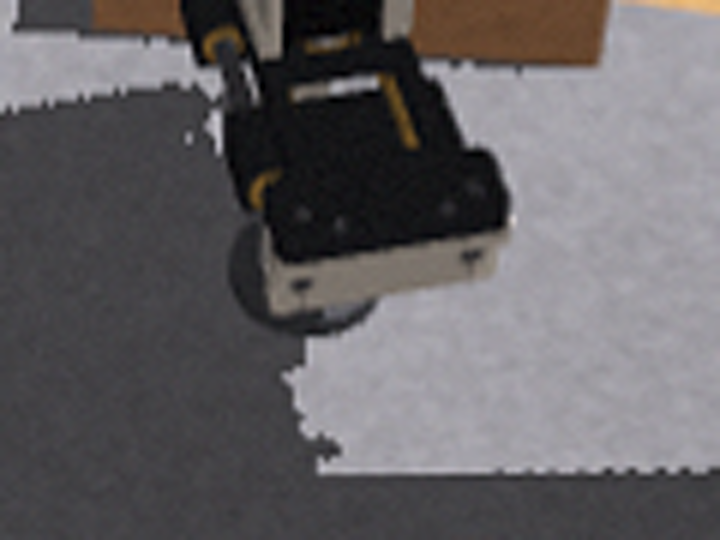

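The side view has the gripper hiding the sleeve, with the flange right at the fingertips (crop 300,310). The TCP stopped at z = 27.0, which is the pick height plus 10 mm, and the force rose to 12 N, so the sleeve is seated. I'll lift it off.

Request:
{"op": "apply_moves", "data": {"motion": "0 0 -0.006 0;0 0 -0.015 0;0 0 -0.018 0;0 0 -0.018 0;0 0 -0.018 0;0 0 -0.018 0;0 0 -0.02 0;0 0 -0.01 0"}}

```text
time: 11.7
tool_pos: [482.8, 177.6, 150.6]
tcp_rot: [-3.141, 0.002, -2.722]
contact_force: [-0.3, 0.1, -2.8]
grip_width: 34.0
finger_force: 30.0
```

```bash
python3 - <<'E'
from h import *
for n in ["top","side"]:
    p=bot.capture(n);T=wfc(p);P,uv=cloud(p,T); c=np.array([523,-227])
    m=(P[:,2]>44)&(P[:,2]<75)&(np.hypot(*(P[:,:2]-c).T)<30); print(n,"shaft",m.sum(),P[m].mean(0).round(1),P[m].max(0).round(1))
    w=(P[:,2]>77)&(P[:,2]<84)&(abs(P[:,:2]-c)<135).all(1); b=cv2.minAreaRect(P[w][:,:2].astype(np.float32)); print("wall",b)
    r=(abs(P[:,2]-70)<4)&(abs(P[:,0]-490)<120)&(abs(P[:,1]-20)<70);print("tray",cv2.minAreaRect(P[r][:,:2].astype(np.float32)))
delta([523,-100,150])
E
```

```text
top shaft 144 [ 521.3 -227.7   50.4] [ 542.6 -198.6   68.5]
wall ((523.5703735351562, -229.20884704589844), (201.4350128173828, 202.5685272216797), 10.047469139099121)
tray ((490.62835693359375, 20.233280181884766), (200.78866577148438, 80.52468872070312), 5.498627662658691)<stdin>:4: RuntimeWarning: Mean of empty slice.
  ret = um.true_divide(
Traceback (most recent call last):
ValueError: zero-size array to reduction operation maximum which has no identity
```

Request:
{"op": "apply_moves", "data": {"motion": "0.0086 -0.0258 0 0;0.0172 -0.0515 0 0;0.0172 -0.0515 0 0;0.0172 -0.0515 0 0;0.0172 -0.0515 0 0;0.0172 -0.0515 0 0;0.0172 -0.0515 0 0;0.0129 -0.0387 0 0"}}

```text
time: 12.8
tool_pos: [520.0, -216.6, 148.0]
tcp_rot: [3.141, -0.001, -2.724]
contact_force: [0.3, -0.3, -1.7]
grip_width: 34.1
finger_force: 30.0
```

Request:
{"op": "apply_moves", "data": {"motion": "0.0043 -0.0129 0 0;0 0 0 0;0 0 0 0;0 0 0 0;0 0 0 0"}}

```text
time: 13.42
tool_pos: [521.9, -227.1, 149.2]
tcp_rot: [-3.142, 0.0, -2.721]
contact_force: [-0.2, 0.7, -0.8]
grip_width: 34.3
finger_force: 30.0
```

```bash
cat > d.py <<'E'
from h import *
import sys
o=bot.get_obs();p=bot.capture("wrist");T=wfc(p,o);P,uv=cloud(p,T);x,y,z=o["tool_pos"]
cv2.imwrite(f"pics/{sys.argv[1]}.png",p["img"])
Rm=R.from_euler('xyz',o["tcp_rot"]).as_matrix()
h=cyl(P,17,[x,y],z-14,z+8,19.5)
print("pos",o["tool_pos"].round(1),"rot",o["tcp_rot"].round(4),"held",h,"in tool",(Rm.T@np.r_[h[0]-[x,y],0]).round(1))
c=np.array([522.5,-228])
for _ in range(2):
    s=cyl(P,7,c,50,61,11); print("   shaft",s)
    if s: c=s[0]; print("   shaft-held in tool",(Rm.T@np.r_[c-h[0],0]).round(1))
q=P[(np.hypot(*(P[:,:2]-c).T)<12)&(P[:,2]>50)&(P[:,2]<90)]; print("tip z",np.percentile(q[:,2],[50,90,98,100]).round(1)); topface(p,T,c,65,r=12,dz=2.5)
m=(abs(P[:,2]-z+17)<3)&(np.hypot(*(P[:,:2]-[x,y]).T)<25); q=P[(np.hypot(*(P[:,:2]-[x,y]).T)<19.5)&(P[:,2]<z+8)&(P[:,2]>z-30)]; print("held lowest",np.percentile(q[:,2],[0,1,5]).round(1))
E
python3 d.py w4
```

```text
pos [ 521.9 -227.1  149.2] rot [-3.1416e+00  2.0000e-04 -2.7211e+00] held (array([ 521.48, -226.27]), 739, np.float64(0.22)) in tool [ 0.1  1.  -0. ]
   shaft (array([ 523.41, -227.71]), 49, np.float64(0.08))
   shaft-held in tool [-1.2 -2.1  0. ]
   shaft (array([ 523.41, -227.71]), 49, np.float64(0.08))
   shaft-held in tool [-1.2 -2.1  0. ]
tip z [64.6 66.1 66.6 67.3]
outer 44 [ 522.07 -228.39] 6.01 zmed 65.1
held lowest [134.2 134.7 136. ]
```

View pics/w4.png

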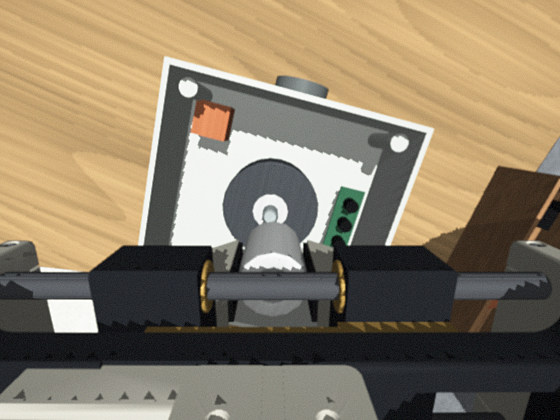

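The wrist view shows the shaft tip at (269,214), just beyond the held sleeve's lower end at (273,235). It is clear of the walls and about 2 mm off in tool y. I'll correct that and check once more from a little higher.

Request:
{"op": "apply_moves", "data": {"motion": "-0.0003 -0.0021 -0.01 0;0 0 -0.015 0;0 0 0 0;0 0 0 0;0 0 0 0"}}

```text
time: 14.1
tool_pos: [522.6, -229.7, 173.6]
tcp_rot: [3.141, -0.0, -2.722]
contact_force: [1.3, -0.3, -1.6]
grip_width: 34.1
finger_force: 30.0
```

```bash
python3 d.py w5; python3 -c "
from h import *
p=bot.capture('top');T=wfc(p)
p=bot.capture('wrist');o=bot.get_obs();T=wfc(p,o);P,uv=cloud(p,T);c=[522.7,-228.3]
for lo,hi in((48,55),(55,62),(64,68)):
  q=P[(P[:,2]>lo)&(P[:,2]<hi)&(np.hypot(*(P[:,:2]-c).T)<10)];print(lo,len(q),q.mean(0).round(1),cyl(P,7,c,lo,hi,10))
topface(p,T,c,41,r=60,dz=2.5);topface(p,T,c,47,r=22,dz=2.5)
"
```

```text
pos [ 522.6 -229.7  173.6] rot [ 3.1408e+00 -4.0000e-04 -2.7224e+00] held (array([ 522.17, -228.84]), 730, np.float64(0.22)) in tool [0.1 1.  0. ]
   shaft (array([ 523.38, -227.64]), 38, np.float64(0.09))
   shaft-held in tool [-1.6  0.6 -0. ]
   shaft (array([ 523.38, -227.64]), 38, np.float64(0.09))
   shaft-held in tool [-1.6  0.6 -0. ]
tip z [64.6 66.  66.5 67.4]
outer 41 [ 522.63 -228.14] 6.24 zmed 65.1
held lowest [158.2 159.  160.5]
48 62 [ 519.4 -230.2   49.3] (array([ 522.7 , -228.27]), 62, np.float64(0.97))
55 24 [ 518.5 -230.7   58.4] (array([ 523.34, -227.65]), 24, np.float64(0.11))
64 126 [ 523.  -227.8   65.5] (array([ 521.37, -233.18]), 126, np.float64(2.05))
outer 251 [ 519.07 -229.55] 41.03 zmed 41.6
hole 92 [ 524.32 -227.26] 16.66 zmed 41.6
outer 88 [ 522.94 -227.92] 15.37 zmed 47.6
hole 49 [ 525.58 -226.7 ] 8.71 zmed 47.6
```

Request:
{"op": "apply_moves", "data": {"motion": "-0.0011 0.0005 0.02 0;0 0 0.02 0;0 0 0.02 0;0 0 0.01 0;0 0 0.005 0;0 0 0 0;0 0 0 0;0 0 0 0"}}

```text
time: 15.25
tool_pos: [524.0, -229.0, 99.6]
tcp_rot: [-3.141, 0.001, -2.722]
contact_force: [-0.3, 0.2, -1.9]
grip_width: 34.3
finger_force: 30.0
```

```bash
python3 - <<'E'
from h import *
delta([523,-228,92])
p=bot.capture("side");T=wfc(p);P,uv=cloud(p,T)
a=p["img"][80:200,240:400];cv2.imwrite("pics/end1.png",cv2.resize(a,None,fx=5,fy=5,interpolation=cv2.INTER_CUBIC))
E
```

```text
t 15.25 pos [ 524.  -229.    99.6] rot [-3.1408e+00  7.0000e-04 -2.7223e+00] F [-0.3  0.2 -1.9] grip 34.3
tool shift mm [0.5 1.4 7.6] turn deg None
```

View pics/end1.png

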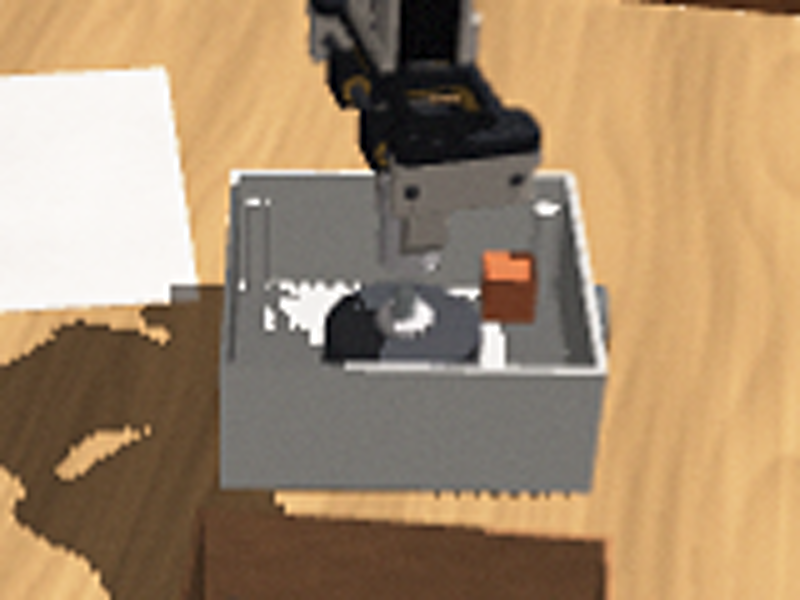

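The side view shows the sleeve's lower end at (425,262), its left part behind the finger, above the shaft tip at about (403,297). The whole assembly is inside the walls. I'll do the last small correction and descent.

Request:
{"op": "apply_moves", "data": {"motion": "0.0003 0.0004 0.004 0;0 0 0.0036 0;0 0 0 0;0 0 0 0;0 0 0 0;0 0 0 0"}}

```text
time: 16.05
tool_pos: [523.3, -228.7, 91.5]
tcp_rot: [-3.142, 0.0, -2.722]
contact_force: [-0.4, -0.0, -1.3]
grip_width: 34.0
finger_force: 30.0
```

```bash
python3 - <<'E'
from h import *
delta([523.6,-228.7,92])
o=bot.get_obs();print(o["dq"].round(4))
# side camera: predicted pixel positions of the expected shaft and sleeve outlines
p=bot.capture("side");T=wfc(p);W=np.linalg.inv(T)
K=np.array([[p["fx"],0,p["cx"]],[0,p["fy"],p["cy"]],[0,0,1]])
img=cv2.resize(p["img"][90:160,285:355],None,fx=8,fy=8,interpolation=cv2.INTER_CUBIC)
x,y,z=o["tool_pos"]; a=np.linspace(0,2*np.pi,60)
for (cx,cy,cz,r,col) in [(x,y,z-17,17,(0,0,255)),(x,y,65,5,(0,255,0)),(x,y,47,16,(0,255,0))]:
    q=np.c_[cx+r*np.cos(a),cy+r*np.sin(a),0*a+cz]
    uv=cv2.projectPoints(q,cv2.Rodrigues(W[:3,:3])[0],W[:3,3],K,np.array(p["D"]))[0][:,0]
    cv2.polylines(img,[((uv-[285,90]+.5)*8).astype(np.int32)],True,col,1)
cv2.imwrite("pics/end2.png",img)
E
```

```text
t 16.05 pos [ 523.3 -228.7   91.5] rot [-3.1415e+00  2.0000e-04 -2.7223e+00] F [-0.4 -0.  -1.3] grip 34.0
tool shift mm [-0.3 -0.1 -0.5] turn deg None
[-0.0003  0.0013 -0.0016  0.0001  0.0004 -0.    ]
```

View pics/end2.png

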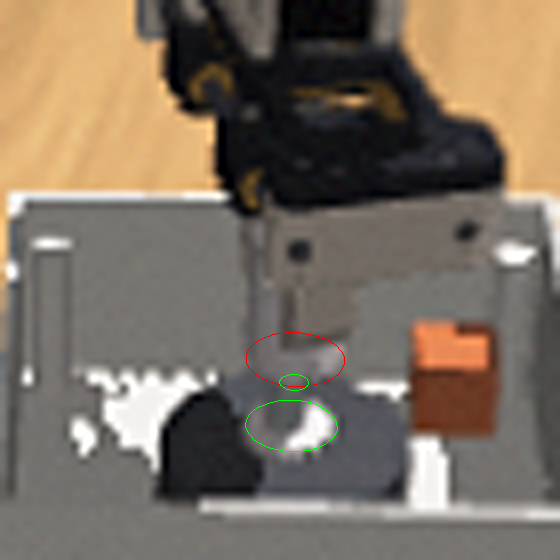

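The overlay matches the picture: the predicted sleeve end (295,360) and the collar and shaft (292,426 and 293,382) line up with what is visible. The gap is about 9.5 mm, and the arm is still.

```bash
python3 -c "
from plant import bot
print(bot.close_job())"
```

```text
the job is handed in; nothing more can be done
None
```

The job is handed in: I seated the wide-bore sleeve on the gauge pin's flange, lifted it off, and carried it high over the tray and wall. The arm still holds it upright and still, lined up over the drive shaft with its lower end about 9.5 mm above the tip. It took about 16 s of the 64 s, and I left the other items alone.

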